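Index the phone arm by one hole

TASK

The phone arm bolted to the desk is locked by a spring pin in the middle hole of its drilled plate. Hook a fingertip under the pin's pull ring, lift the pin out, swing the arm to the very next hole on the side where the white pump bottle stands on the desk (the tray of tubes is on the other side), and let the pin spring fully home there. Do not pinch the ring, do not carry the arm past that hole or lock it on the wrong side, be gentle (under 25 N), and leave all the other things on the desk standing where they are.

Things in the scene. Friction and masses are not known exactly. Their poses are not given: they have to be found in the camera images.
- index_base: Steel plate 170 x 200 x 16 mm bolted flat on the desk; origin at the centre of its underside, z up, x from the arm's pivot towards the middle hole, y to the left of that. Five 11 mm through holes lie 110 mm from the pivot axis, 0.349 rad (38 mm) apart, at -0.698, -0.349, 0, 0.349 and 0.698 rad from the x axis.
- pivot (a point): The arm's pivot axis (vertical) at the plate's top face, 16 mm above the desk; 55 mm behind the plate's centre along its x axis. Round hub 44 mm wide, its cap 42 mm above the desk.
- swing_arm (a joint): Angle (rad) of the grey arm about the pivot: 0 (start) over the middle hole, positive counterclockwise from above (towards the plate's +y), stops at -0.80 and 0.80. Light friction (about 1 N at the pin), stays where left; locked (about 0.02 rad of play) while the pin is in a hole. Arm 30 mm wide, top 30 mm above the desk.
- index_pin (a joint): Height (m) of the spring pin, 8 mm thick, round tip, on the arm 110 mm from the pivot: 0 = home in a hole, 0.012 = resting on the plate between holes (must rise this far to come clear), 0.028 = upper stop. Spring pushes down 3 N at home, 6 N at 20 mm; let go between holes, it rides on the plate and snaps into the next hole that comes under it.
- ring_top (a point): Middle of the top bar (round, 8 mm thick) of the pin's steel pull ring; 127 mm above the desk with the pin home; moves with pin and arm. The ring is an upright rounded rectangle, its plane square to the arm, opening 64 mm wide and 58 mm high (65 to 123 mm above the desk), to be entered by tilted fingers. Under it the sleeve, 26 mm wide, up to 54 mm.
- swing_end (a point): Point in line with the arm 190 mm from the pivot, 30 mm above the desk, under the tilted black cradle (172 mm wide, from 165 to 260 mm from the pivot, up to 85 mm above the desk) that carries a phone.
- pump_bottle: White pump bottle of hand rub 70 x 82 x 212 mm with a teal label, standing loose on the desk on the left or right of the phone arm; origin at the centre of its underside. (Other bottles may stand on the sill behind; they do not count.)
- tube_tray: White tray full of red-capped tubes, 350 x 186 x 126 mm, fixed on the desk on the side away from the pump bottle; origin at the centre of its underside.
- tube_a: Loose red-capped sample tube standing on the desk, 31 mm wide, 100 mm high; origin at the centre of its underside, z up.
- tube_b: Second loose red-capped sample tube standing on the desk, 31 mm wide, 100 mm high; origin at the centre of its underside, z up.
- gel_pen: Pen lying on the desk, 156 mm long, 15 mm high; origin at the centre of its underside.
- label_pad: Pad of paper labels lying on the desk, 115 x 60 x 14 mm; origin at the centre of its underside.
Not all that is in view belongs to the job. Leave any black, brown or green look-alike of the tube_b alone.

How it is judged (in metres and radians):
On the way, in this order (a step that is already met when the one before it is completed fails the run):
1. the pin is lifted clear of the middle hole by fingers under the ring (value of joint index_pin above 0.0125 m and contact force between the fingers and index_pin above 1 N and value of joint swing_arm between -0.12 and 0.12 rad), for 0.1 s.
2. the pin has sprung home in the next hole on the bottle's side (((y of pump_bottle in the frame of index_base above 0 m and value of joint swing_arm between 0.314 and 0.384 rad) or (y of pump_bottle in the frame of index_base below 0 m and value of joint swing_arm between -0.384 and -0.314 rad)) and value of joint index_pin below 0.003 m), for 0.2 s.
At the end, for the whole second after the job is handed in: The arm stands at the neighbouring hole on the bottle's side (within 0.035 rad of 0.349 rad towards the bottle), the pin is home (below 3 mm), the arm is at rest, the bottle and the loose tubes stand upright and none of the loose things has moved more than 15 mm (all of step 2 and velocity of joint swing_arm between -0.02 and 0.02 rad/s and angle between each of pump_bottle, tube_a, tube_b's own z axis and vertical below 0.15 rad and distance of each of pump_bottle, tube_a, tube_b, gel_pen, label_pad from where it was at the start of the episode below 0.015 m); the robot touches nothing.
It fails at once if the arm is carried on beyond the next hole (value of joint swing_arm above 0.55 rad or value of joint swing_arm below -0.55 rad).
It fails at once if the pin drops home in a hole on the wrong side (value of joint index_pin below 0.003 m and ((y of pump_bottle in the frame of index_base above 0 m and value of joint swing_arm below -0.2 rad) or (y of pump_bottle in the frame of index_base below 0 m and value of joint swing_arm above 0.2 rad))).
It fails at once if the ring is lifted by pinching its top bar between the fingers (value of joint index_pin above 0.004 m and contact force between the fingers and index_pin above 0.5 N and x of the grasp point in the frame of ring_top between -0.005 and 0.005 m and z of the grasp point in the frame of ring_top above -0.005 m).
It fails at once if the pin, ring or arm is pushed with more than 25 N (contact force between any of the fingers, the arm and swing_arm above 25 N or contact force between the arm and index_base above 25 N).
It fails at once if the pump bottle, a loose tube, the pen or the label pad is moved or lifted (distance of any of pump_bottle, tube_a, tube_b, gel_pen, label_pad from where it was at the start of the episode above 0.02 m).
It also fails if it takes over 48 s, if anything falls off the work surface, if the arm or the gripper's body presses on something with over 40 N, if the wrist force passes 120 N, or if a joint passes its speed limit or range.

ROBOT

A 6-joint arm with a two-finger parallel gripper is mounted at the origin on a cart in front of the work surface, level with it; the furniture and walls round the work are solid. World frame = base frame: x ahead of the robot, y to its left, z up, the work surface at z = 0. Lengths are in m, angles in degrees, forces in N, time in s.
With the tool pointing down it reaches from about 0.25 to 0.725 m from the base axis. Payload 9.7 kg.
Tool frame: the origin (TCP) lies on the centre line of the jaws, within the pads' length; the fingertips stand 19 mm ahead of it and the grasp point (between the pads) is the TCP; z points along the fingers, y is the direction in which the jaws open and shut (so a half turn about z gives the same grasp; the last joint's range is limited). The gripper opens to 85 mm and grips with 20 to 120 N. Pads are 22 mm wide; open, the fingers measure 114 mm over their backs; the gripper's body (76 mm by 85 mm) begins 54 mm behind the grasp point. The pads swing forward as they close: fully open they stand 13 mm farther back than shut.
Start: joints at [71.562, 4.979, 10.078, 95.1, 0, 90], TCP at [0.174, 0.522, 0.215] pointing down, gripper open.
Joint ranges: [-179.16, 179.16], [-48.56, 103.87], [-65.8, 70.77], [-126.05, 130.52], [-82.76, 87.17], [-180, 180]. Speed limits (degrees/s): [127.2, 127.2, 147.25, 180, 180, 180].

INTERFACE

Orientations are given as [roll, pitch, yaw] about the fixed x, y, z axes, in that order (R = Rz(yaw) Ry(pitch) Rx(roll)).
In Python, from workcell import bot gives the robot as it stands.
- The arm moves only by the tool servo_tool, never from a script. Its argument "motion" is a list that holds one entry, the list of rows, each a list of 6 numbers: the shift along the tool's x, y, z in mm, then the turn, a rotation vector about the tool's x, y, z in rad. A call has 1 to 5 rows; each row shifts and turns the commanded pose from where the row before left it, along the tool's axes as they then stand; what a row does not reach is not made up. A row lasts 1/10 s, in which the tool goes at most 50 mm and 8.59 degrees, less where a joint would pass 70% of its speed; a pose out of reach is approached as far as the arm can. A call is refused whole if a number of a shift passes 50 or a number of a turn 0.15, either way. A call with a gripper value outside its range is refused whole. "gripper" is the finger opening in mm, from 0 to 85.4, set as the call begins (left out, the last holds). The fingers move at their own pace and stop on an object; "newtons" is the grip in N (left out, the last holds). Time passes only in rows, so rows that do not move let the fingers close. It gives the time, the measured TCP pose, the force and the opening at its end, in the units of the state.
- bot.get_obs(): the state, without advancing time (a new reading comes with each control period).
- bot.camera(name): name is "side" or "top"; returns a dict with "color" (480x640x3 uint8, red, green, blue), "fx", "fy", "cx", "cy" (pixels), "R" (3x3) and "t" (3): a world point X has camera coordinates R X + t. Camera axes: x right, y down, z forward; pixel columns grow to the right and rows downward; lengths in m; the calibration is good to about 2 mm. A picture is of the moment at which its call begins. There is no depth.
- bot.job_done(): hands the job in, once; it reports no verdict.
Trained networks look in a picture, given as the dict that the camera call returned (one of the last four; its "shot" number tells which), for a name from the list of things; names that differ only in an ending like _2 or _b are one class to them, and where a whole thing is asked for, a point or a joint stands for the part that bears it (a point fixed in the world has none). Each returns a list of dicts, best first, with "confidence" (0 to 1); they miss things now and then, are a little off and sometimes report something else, mostly with a low value. They report only what shows in the picture. A call takes as long as a camera call. They do not tell look-alikes from the thing itself.
- bot.look_for(picture, label): "rect" ([left, top, width, height] in pixels, round what is visible of it).
The state is a dict: "time": time; "q": joint angles; "qd": joint speeds; "joint_efforts": joint torques, N m; "ee_pos": TCP position; "tcp_rot": TCP orientation; "wrist_force": force on the tool from outside, world axes, zero at the start; "torque": the same for the moment, N m; "opening": finger opening in m.
Only numpy, scipy, OpenCV 4.12 (cv2) and the standard library are available. Lean on these libraries where they do the work, as an engineer would, in place of code of your own. Each camera call takes 0.05 s, during which the arm holds its last target.

## Working session

There is one attempt and no reset: what is moved stays moved. The work goes in short steps, Python scripts to look and compute and a tool call to move; the robot and the scene stay as the last step left them, time stands still between calls to the robot, and variables do not carry over. Pictures are saved under pics/ and viewed, and the job is handed in when it is done.

Besides the shell and the picture viewer there is one more tool, called after ">>>" as name(argument=value, ...), one argument or row to a line, values as JSON. servo_tool: Moves the arm, as the interface text tells. Its arguments: {"type":"object","properties":{"motion":{"type":"array","items":{"type":"array","items":{"type":"array","items":{"type":"number"}}}},"gripper":{"type":"number"},"newtons":{"type":"number"}},"required":["motion"]}

```bash
mkdir -p pics; ls; cat > h.py <<'E'
import numpy as np,cv2
from workcell import bot
def shot(n,tag):
    p=bot.camera(n); cv2.imwrite(f'pics/{tag}.png',p['color'][:,:,::-1]); return p
def proj(p,X):
    X=np.atleast_2d(X); c=X@np.array(p['R']).T+np.array(p['t'])
    return np.c_[p['fx']*c[:,0]/c[:,2]+p['cx'],p['fy']*c[:,1]/c[:,2]+p['cy']]
def ray(p,uv,z):
    R=np.array(p['R']);t=np.array(p['t']);o=-R.T@t
    d=R.T@np.array([(uv[0]-p['cx'])/p['fx'],(uv[1]-p['cy'])/p['fy'],1.])
    return o+d*(z-o[2])/d[2]
E
python3 - <<'E'
from h import *
import pickle
print(bot.get_obs())
for n in ('side','top'):
    p=shot(n,n+'0'); pickle.dump(p,open(n+'0.pkl','wb'))
    R=np.array(p['R']);print(n,-R.T@np.array(p['t']),R[2],p['fx'])
    for l in ['index_base','swing_arm','index_pin','pump_bottle','tube_tray','tube_a','gel_pen','label_pad','ring_top']:
        for d in bot.look_for(p,l)[:4]: print(l,[round(x) for x in d['rect']],round(d['confidence'],2))
E
```

```text
pics
{'time': 0.0, 'q': array([7.15637736e+01, 5.01120772e+00, 1.00334939e+01, 9.51006645e+01,
       9.20063756e-05, 9.00003340e+01]), 'qd': array([ 0.1199354 , -0.02628325, -0.02215633, -0.02952311, -0.02848502,
        0.01265668]), 'joint_efforts': array([-8.01509887e-04, -5.20386636e+01,  4.64805579e+01,  1.62046461e-02,
       -9.09073674e-05, -2.79171826e-05]), 'ee_pos': array([0.17385264, 0.52152067, 0.21477347]), 'tcp_rot': array([-1.79921622e+02, -9.15493849e-05,  1.61563439e+02]), 'wrist_force': array([-0.03739571,  0.34785204,  0.21717629]), 'torque': array([-0.04330957,  0.04282889, -0.00609284]), 'opening': 0.08523668123333057}
side [0.24194308 0.95391194 1.11495895] [ 0.17307662 -0.71834389 -0.67381492] 540.0217710796085
index_base [225, 230, 117, 80] 0.67
swing_arm [223, 230, 110, 53] 0.84
index_pin [356, 325, 14, 31] 0.52
index_pin [280, 234, 8, 34] 0.48
pump_bottle [335, 124, 22, 63] 0.75
tube_tray [185, 350, 177, 128] 0.87
tube_tray [224, 229, 113, 82] 0.74
tube_tray [276, 235, 10, 34] 0.61
tube_a [341, 341, 17, 32] 0.87
tube_a [324, 318, 11, 32] 0.83
tube_a [349, 302, 14, 28] 0.64
tube_a [356, 324, 13, 29] 0.58
label_pad [356, 229, 42, 20] 0.66
label_pad [185, 350, 178, 130] 0.65
ring_top [277, 236, 11, 29] 0.5
ring_top [225, 231, 115, 79] 0.24
top [ 0.16986671 -0.07547869  1.72064977] [ 0.21541597  0.00192478 -0.97652048] 578.7707986376356
index_base [267, 167, 73, 102] 0.89
swing_arm [276, 167, 60, 96] 0.75
index_pin [289, 207, 27, 14] 0.66
pump_bottle [450, 229, 39, 33] 0.96
pump_bottle [287, 205, 27, 18] 0.7
tube_tray [115, 190, 76, 124] 0.55
tube_a [244, 286, 9, 12] 0.7
tube_a [200, 289, 13, 15] 0.54
tube_a [217, 270, 13, 10] 0.52
gel_pen [384, 292, 50, 7] 0.6
label_pad [363, 278, 15, 44] 0.81
ring_top [287, 211, 32, 11] 0.54
```

```bash
python3 - <<'E'
import cv2
a=cv2.imread('pics/top0.png')[140:330,90:510];cv2.imwrite('pics/topc.png',cv2.resize(a,(798,361),interpolation=cv2.INTER_CUBIC))
a=cv2.imread('pics/side0.png')[200:340,190:390];cv2.imwrite('pics/sidec.png',cv2.resize(a,(800,560),interpolation=cv2.INTER_CUBIC))
E
```

```text
(no output)
```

View pics/side0.png

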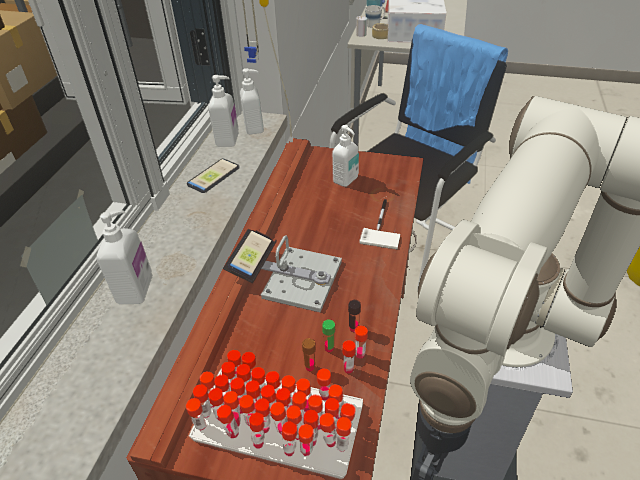

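View pics/top0.png

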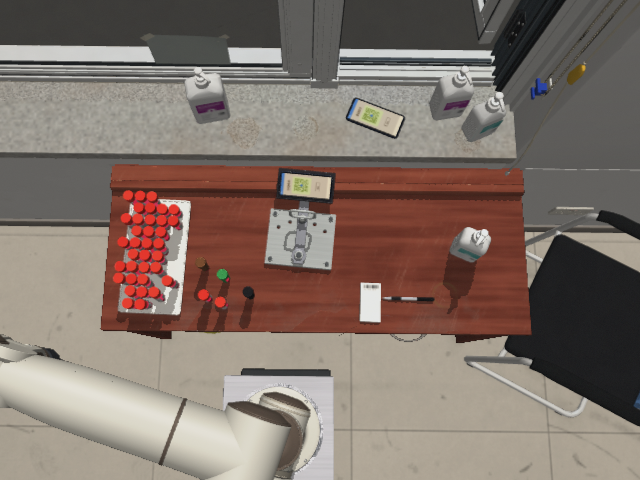

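```bash
sleep 0
```

```text
(no output)
```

View pics/topc.png

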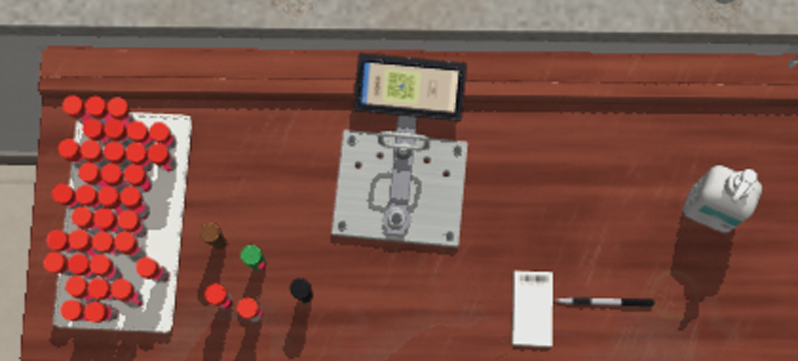

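View pics/sidec.png

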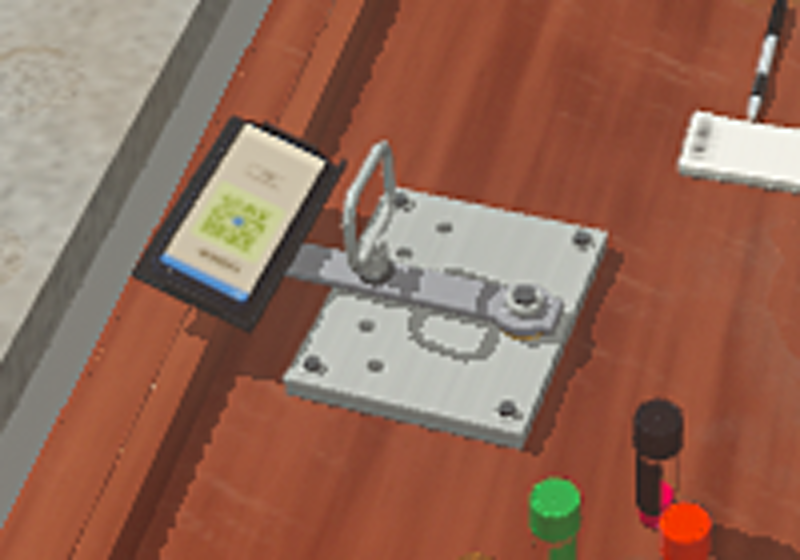

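```bash
python3 - <<'E'
from h import *
import pickle
from scipy.optimize import least_squares
T=pickle.load(open('top0.pkl','rb'));S=pickle.load(open('side0.pkl','rb'))
tc=lambda x,y:np.array([90+x/1.9-.25,140+y/1.9-.25]); sc=lambda x,y:np.array([190+x/4-.4,200+y/4-.4])
# plate top corners (local x,y): far-left, far-right, near-right, near-left
C=np.array([[.085,.1,.016],[.085,-.1,.016],[-.085,-.1,.016],[-.085,.1,.016]])
to=[tc(345,131),tc(467,143),tc(459,244),tc(333,232)]
so=[sc(287,380),sc(395,188),sc(607,232),sc(524,433)]
def W(p,L): c,s=np.cos(p[2]),np.sin(p[2]);L=np.atleast_2d(L);return np.c_[p[0]+c*L[:,0]-s*L[:,1],p[1]+s*L[:,0]+c*L[:,1],L[:,2]]
def f(p,v='ts'):
    r=[]
    if 't' in v:r.append((proj(T,W(p,C))-to).ravel())
    if 's' in v:r.append((proj(S,W(p,C))-so).ravel())
    return np.concatenate(r)
for v in('t','s','ts'):
    r=least_squares(lambda p:f(p,v),[.45,.03,0]);print(v,r.x,np.abs(r.fun).max())
p=r.x;np.save('plate.npy',p)
L=dict(pivot=[-.055,0,.016],cap=[-.055,0,.042],ring=[.055,0,.127],ringL=[.055,.036,.1],ringR=[.055,-.036,.1],end=[.135,0,.03])
for n,c,o in(('top',T,None),('side',S,None)):
    im=c['color'][:,:,::-1].copy()
    im=cv2.resize(im,None,fx=4,fy=4,interpolation=cv2.INTER_CUBIC)
    for k,v in list(L.items())+[(i,c_) for i,c_ in enumerate(C)]:
        u=proj(c,W(p,v))[0];cv2.circle(im,tuple(int(4*x+2) for x in u),4,(255,0,0),1)
    u=proj(c,W(p,L['ring']))[0]*4;x,y=int(u[0])-340,int(u[1])-220;cv2.imwrite(f'pics/fit_{n}.png',im[y:y+560,x:x+700])
for k,v in L.items():print(k,W(p,v))
b=ray(T,(470,252),0.05);c,s=np.cos(p[2]),np.sin(p[2]);print('bottle local y',-s*(b[0]-p[0])+c*(b[1]-p[1]),b)
E
```

```text
t [ 0.55351045 -0.05837366 -0.08389644] 0.871876664919256
s [ 0.55192834 -0.05537354 -0.08851284] 0.9447180585435717
ts [ 0.55281077 -0.05725836 -0.08602189] 1.1620989114716735
pivot [[ 0.49801414 -0.05253299  0.016     ]]
cap [[ 0.49801414 -0.05253299  0.042     ]]
ring [[ 0.60760741 -0.06198373  0.127     ]]
ringL [[ 0.61070038 -0.02611684  0.1       ]]
ringR [[ 0.60451444 -0.09785061  0.1       ]]
end [[ 0.6873116  -0.06885699  0.03      ]]
bottle local y -0.5019394967296802 [ 0.51055212 -0.55741655  0.05      ]
```

View pics/fit_top.png

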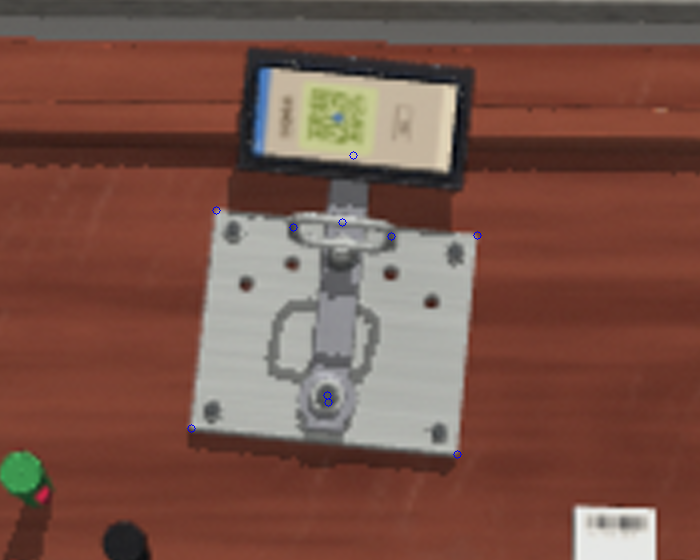

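View pics/fit_side.png

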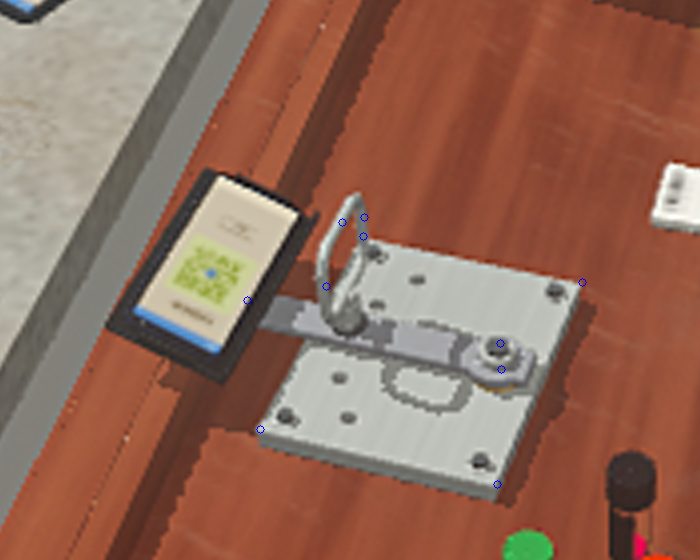

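```bash
cat > plan.py <<'E'
from h import *
from scipy.spatial.transform import Rotation as Ro
P=np.array([0.498,-0.0525]);PSI=-0.086
def pose(a,th,h,e,dz=0,rad=.110,lat=0):
    """arm angle a, tilt th deg; TCP relative to ring bar at home height (+dz vertical), lat along +tangent"""
    al=PSI+a;u=np.array([np.cos(al),np.sin(al),0]);t=np.array([-u[1],u[0],0]);z=np.array([0,0,1.])
    th=np.radians(th);d=np.cos(th)*u-np.sin(th)*z;n=np.sin(th)*u+np.cos(th)*z
    B=np.r_[P,0]+rad*u+.127*z
    return B+e*d-h*n+dz*z+lat*t, np.c_[np.cross(t,d),t,d]
def cur():
    o=bot.get_obs();return o,np.array(o['ee_pos']),Ro.from_euler('xyz',o['tcp_rot'],degrees=True).as_matrix()
def rows(p0,R0,p1,R1,n):
    """n equal rows"""
    rv=Ro.from_matrix(R0.T@R1).as_rotvec()/n; out=[];R=R0
    for i in range(n):
        s=R.T@(p1-p0)/n*1000; out.append([*np.round(s,1).tolist(),*np.round(rv,4).tolist()]); R=R@Ro.from_rotvec(rv).as_matrix()
    return out
E
python3 - <<'E'
from plan import *
o,p0,R0=cur()
a=p0+[0,0,.1]; 
p1,R1=pose(0,40,.025,-.09)
print(p1)
# via: polar motion
mid=np.array([.42,.25,.33]); Rm=R0
N=0
for q0,Q0,q1,Q1,n in((p0,R0,a,R0,3),(a,R0,mid,R0,9),(mid,R0,p1+[0,0,.08],R1,8)):
    print(); [print(r) for r in rows(q0,Q0,q1,Q1,n)]
E
```

```text
[ 0.52289397 -0.05464617  0.16569977]

[0.0, -0.0, -33.3, 0.0, 0.0, 0.0]
[0.0, -0.0, -33.3, 0.0, 0.0, 0.0]
[0.0, -0.0, -33.3, 0.0, 0.0, 0.0]

[-35.5, -20.0, -1.6, 0.0, 0.0, 0.0]
[-35.5, -20.0, -1.6, 0.0, 0.0, 0.0]
[-35.5, -20.0, -1.6, 0.0, 0.0, 0.0]
[-35.5, -20.0, -1.6, 0.0, 0.0, 0.0]
[-35.5, -20.0, -1.6, 0.0, 0.0, 0.0]
[-35.5, -20.0, -1.6, 0.0, 0.0, 0.0]
[-35.5, -20.0, -1.6, 0.0, 0.0, 0.0]
[-35.5, -20.0, -1.6, 0.0, 0.0, 0.0]
[-35.5, -20.0, -1.6, 0.0, 0.0, 0.0]

[-24.2, -32.1, 10.5, -0.0129, -0.1086, -0.0276]
[-22.1, -32.8, 12.6, -0.0129, -0.1086, -0.0276]
[-19.7, -33.6, 14.5, -0.0129, -0.1086, -0.0276]
[-17.1, -34.3, 16.0, -0.0129, -0.1086, -0.0276]
[-14.3, -35.0, 17.3, -0.0129, -0.1086, -0.0276]
[-11.4, -35.5, 18.3, -0.0129, -0.1086, -0.0276]
[-8.4, -36.0, 18.9, -0.0129, -0.1086, -0.0276]
[-5.4, -36.5, 19.2, -0.0129, -0.1086, -0.0276]
```

Ring: the real ring in the top view is at (301,212), and the grey loop at (304,232) is only its shadow. Bottle: the teal-label one on the desk is at (470,245). The ones at (208,97), (453,95) and (485,117) stand on the sill. The desk bottle is on the plate's −y side, so I swing negative.

>>> servo_tool(
  motion=[
    [[0,0,-33,0,0,0],[0,0,-33,0,0,0],[0,0,-34,0,0,0],[-35,-20,-2,0,0,0],[-35,-20,-2,0,0,0]],
  ],
  gripper=0,
  newtons=20,
)

```text
time: 1.5
ee_pos: [0.228, 0.4619, 0.3203]
tcp_rot: [179.9, 0.0, 161.7]
wrist_force: [0.8, 0.2, -0.2]
opening: 0.0122
```

>>> servo_tool(
  motion=[
    [[-35,-20,-2,0,0,0],[-35,-20,-2,0,0,0],[-35,-20,-2,0,0,0],[-35,-20,-2,0,0,0],[-35,-20,-2,0,0,0]],
  ],
)

```text
time: 2.0
ee_pos: [0.3629, 0.3101, 0.3297]
tcp_rot: [180.0, 0.0, 161.6]
wrist_force: [1.1, 1.0, 0.1]
opening: -0.0004
```

```bash
python3 - <<'E'
from plan import *
o,p0,R0=cur();print(p0,o['tcp_rot'],o['q'],o['time'],o['opening'])
p1,R1=pose(0,40,.025,-.09)
[print(r) for r in rows(p0,R0,p1+[0,0,.08],R1,10)]
E
```

```text
[0.36291848 0.31008911 0.32972617] [1.79976723e+02 1.38172868e-02 1.61570092e+02] [ 4.05115230e+01 -6.91238411e-01  1.73213002e+01  1.07985470e+02
  1.72508731e-04  5.89414287e+01] 2.0 -0.0004032770292785637
[-26.7, -29.5, 8.4, -0.0102, -0.0868, -0.0221]
[-25.2, -30.2, 10.3, -0.0102, -0.0868, -0.0221]
[-23.6, -30.9, 12.2, -0.0102, -0.0868, -0.0221]
[-21.8, -31.5, 13.8, -0.0102, -0.0868, -0.0221]
[-19.8, -32.1, 15.3, -0.0102, -0.0868, -0.0221]
[-17.7, -32.7, 16.6, -0.0102, -0.0868, -0.0221]
[-15.5, -33.2, 17.7, -0.0102, -0.0868, -0.0221]
[-13.2, -33.7, 18.6, -0.0102, -0.0868, -0.0221]
[-10.8, -34.2, 19.3, -0.0102, -0.0868, -0.0221]
[-8.3, -34.6, 19.8, -0.0102, -0.0868, -0.0221]
```

>>> servo_tool(
  motion=[
    [[-26,-28,8,-0.01,-0.087,-0.022],[-25,-28,10,-0.01,-0.087,-0.022],[-23,-28,12,-0.01,-0.087,-0.022],[-22,-28,14,-0.01,-0.087,-0.022],[-20,-28,15,-0.01,-0.087,-0.022]],
  ],
)

```text
time: 2.5
ee_pos: [0.4451, 0.1418, 0.2889]
tcp_rot: [178.5, 25.3, 167.7]
wrist_force: [2.1, 0.4, -0.2]
opening: -0.0
```

>>> servo_tool(
  motion=[
    [[-18,-30,16,-0.01,-0.087,-0.022],[-15,-30,17,-0.01,-0.087,-0.022],[-13,-30,18,-0.01,-0.087,-0.022],[-11,-30,19,-0.01,-0.087,-0.022],[0,0,0,0,0,0]],
  ],
)

```text
time: 3.0
ee_pos: [0.5081, 0.0071, 0.2528]
tcp_rot: [179.6, 45.0, 173.1]
wrist_force: [0.4, -0.1, -1.0]
opening: -0.0005
```

>>> servo_tool(
  motion=[
    [[0,0,0,0,0,0]],
  ],
)

```text
time: 3.1
ee_pos: [0.509, 0.01, 0.2575]
tcp_rot: [179.4, 45.1, 173.1]
wrist_force: [0.4, -0.6, 0.3]
opening: 0.0004
```

```bash
python3 - <<'E'
from plan import *
o,p0,R0=cur();print(p0,o['tcp_rot'],o['q'],o['time'],o['wrist_force'])
p1,R1=pose(0,40,.025,-.09);print(p1)
[print(r) for r in rows(p0,R0,p1,R1,4)]
E
```

```text
[0.50897579 0.00998575 0.2575381 ] [179.37640433  45.06709979 173.10035743] [  6.20578595 -46.87805151 -36.84993205  55.61465958  -8.62170881
   9.32151712] 3.1 [ 0.35168215 -0.63718737  0.34272959]
[ 0.52289397 -0.05464617  0.16569977]
[12.4, -15.8, 19.9, -0.0036, -0.0215, -0.0059]
[13.0, -15.8, 19.5, -0.0036, -0.0215, -0.0059]
[13.5, -15.8, 19.2, -0.0036, -0.0215, -0.0059]
[14.0, -15.8, 18.8, -0.0036, -0.0215, -0.0059]
```

```bash
python3 - <<'E'
from plan import *
o,p0,R0=cur()
p1,R1=pose(0,45,.023,-.05,.04);print(p1)
[print(r) for r in rows(p0,R0,p1,R1,4)]
E
```

```text
[ 0.55616544 -0.0575146   0.18609188]
[2.9, -15.6, 22.2, -0.0034, 0.0003, -0.0061]
[3.0, -15.6, 22.1, -0.0034, 0.0003, -0.0061]
[3.1, -15.7, 22.1, -0.0034, 0.0003, -0.0061]
[3.2, -15.7, 22.0, -0.0034, 0.0003, -0.0061]
```

>>> servo_tool(
  motion=[
    [[3,-16,22,-0.003,0,-0.006],[3,-16,22,-0.003,0,-0.006],[3,-16,22,-0.003,0,-0.006],[3,-15,22,-0.004,0,-0.006],[0,0,0,0,0,0]],
  ],
)

```text
time: 3.6
ee_pos: [0.5572, -0.0568, 0.1846]
tcp_rot: [-180.0, 44.8, 175.2]
wrist_force: [-1.0, -0.4, -0.1]
opening: 0.0002
```

```bash
python3 - <<'E'
from plan import *
shot('side','s1')
o,p0,R0=cur();print(p0,o['tcp_rot'],o['q'],o['time'])
p1,R1=pose(0,45,.023,-.05,0);print(p1)
[print(r) for r in rows(p0,R0,p1,R1,3)]
a=cv2.imread('pics/s1.png')[150:350,190:450];cv2.imwrite('pics/s1c.png',cv2.resize(a,(780,600),interpolation=cv2.INTER_CUBIC))
E
```

```text
[ 0.5572161  -0.05624987  0.18622074] [-179.997295     44.92817535  175.20328518] [ -6.3532674  -40.67015601 -42.14533708  43.6071645    1.09649598
  -1.10216199] 3.65
[ 0.55616544 -0.0575146   0.14609188]
[9.7, -0.4, 9.2, 0.0005, -0.0004, 0.0005]
[9.7, -0.4, 9.2, 0.0005, -0.0004, 0.0005]
[9.7, -0.4, 9.2, 0.0005, -0.0004, 0.0005]
```

View pics/s1c.png

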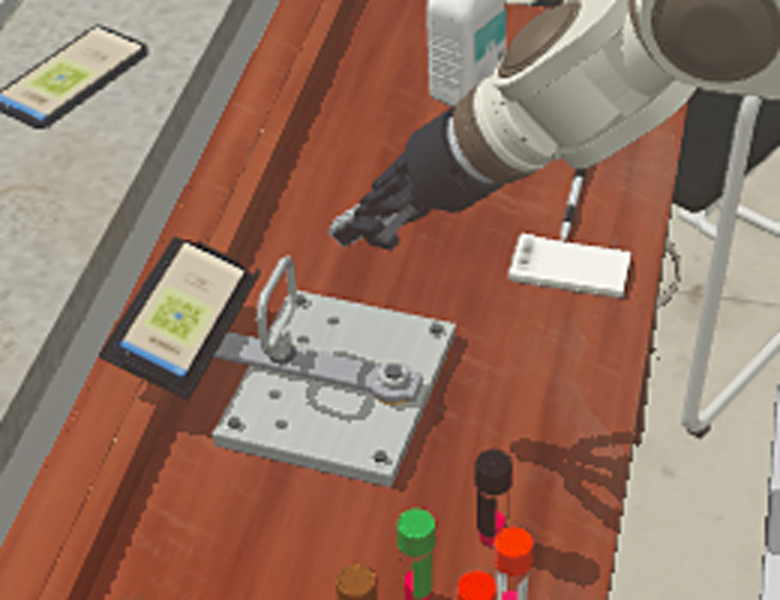

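The closed fingertips, at about crop (345,230), are clear and behind the ring at (278,300). I lower to the entry line.

>>> servo_tool(
  motion=[
    [[10,0,9,0,0,0],[10,-0.5,9,0,0,0],[9,-0.5,9,0,0,0],[0,0,0,0,0,0]],
  ],
)

```text
time: 4.05
ee_pos: [0.5543, -0.0571, 0.1439]
tcp_rot: [-180.0, 44.9, 175.3]
wrist_force: [0.0, -0.3, 0.1]
opening: -0.0001
```

```bash
python3 - <<'E'
from plan import *
o,p0,R0=cur();print(p0,o['tcp_rot'],o['q'],o['time'],o['wrist_force'])
p1,R1=pose(0,45,.023,.013,0)
[print(r) for r in rows(p0,R0,p1,R1,4)]
for n in('side','top'):
    p=shot(n,n+'2');u=proj(p,[.6,-.062,.1])[0];x,y=int(u[0])-65,int(u[1])-50
    a=p['color'][max(y,0):y+100,x:x+130,::-1]
    d=proj(p,[p0,p0+R0[:,2]*.019])-[x,y]; a=cv2.resize(a,None,fx=6,fy=6,interpolation=cv2.INTER_CUBIC)
    for q in d:cv2.circle(a,tuple(int(6*v) for v in q),4,(0,255,0),1)
    cv2.imwrite(f'pics/{n}2c.png',a)
E
```

```text
[ 0.55426008 -0.05710272  0.14390522] [-179.95918036   44.88109749  175.27021891] [ -6.55551527 -41.175228   -47.01724979  39.29050538   1.24738842
  -1.293863  ] 4.05 [ 0.01661398 -0.33621684  0.08622114]
[-0.8, -0.1, 15.7, 0.0004, -0.0005, 0.0006]
[-0.8, -0.1, 15.7, 0.0004, -0.0005, 0.0006]
[-0.7, -0.1, 15.7, 0.0004, -0.0005, 0.0006]
[-0.7, -0.1, 15.7, 0.0004, -0.0005, 0.0006]
```

View pics/side2c.png

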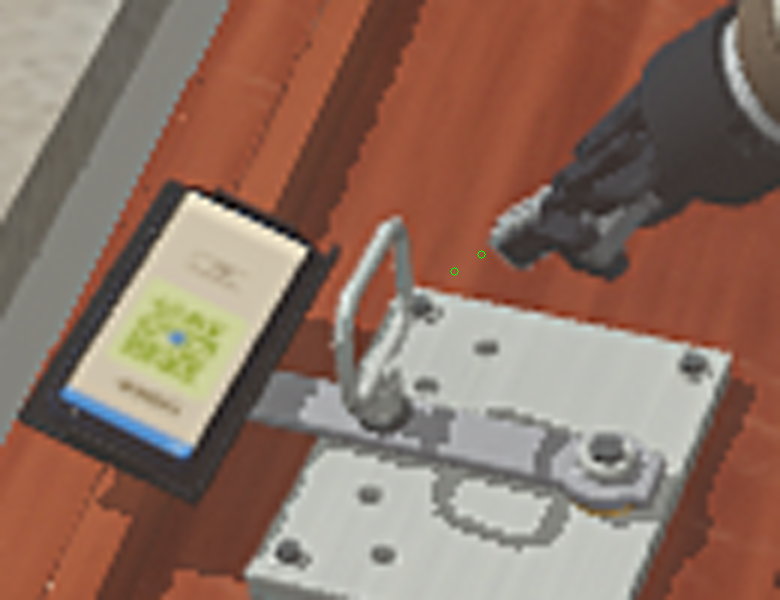

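View pics/top2c.png

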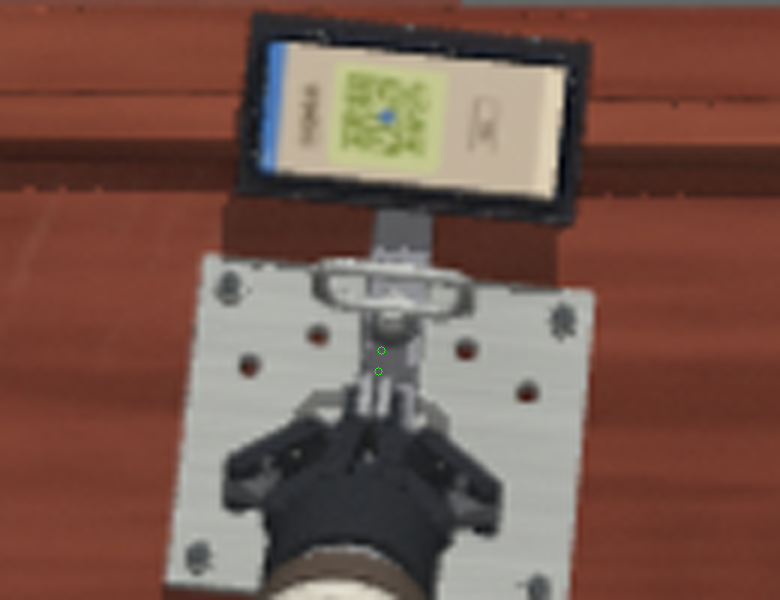

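```bash
python3 - <<'E'
from plan import *
o,p0,R0=cur();print(p0,o['time'],o['opening'])
import pickle
px={}
for n,uv in(('side',(503,240)),('top',(376,385))):
    p=pickle.load(open(n+'0.pkl','rb'))
    u=proj(p,[.6,-.062,.1])[0];x,y=int(u[0])-65,int(u[1])-50
    px[n]=(p,np.array([x,y])+np.array(uv)/6-.4)
from scipy.optimize import least_squares
r=least_squares(lambda X:np.concatenate([proj(c,X)[0]-u for c,u in px.values()]),p0)
print(r.x,r.fun,R0.T@(r.x-p0))
for k in (-.03,-.015,0,.019): print(k,[proj(c,p0+k*R0[:,2])[0]-u for c,u in px.values()])
E
```

```text
[ 0.55523763 -0.05749539  0.14688512] 4.15 1.6348568943336066e-06
[ 0.54489124 -0.05523618  0.15767705] [-0.15017026 -0.04031934  0.0093111   0.16375346] [-0.00022828  0.00138074 -0.0150552 ]
-0.03 [array([ 3.72319041, -2.52812484]), array([0.08599817, 3.10414282])]
-0.015 [array([ 0.06929198, -0.31405581]), array([0.50049488, 0.2697726 ])]
0 [array([-3.53559757,  1.87031644]), array([ 0.90853222, -2.52042774])]
0.019 [array([-8.03296438,  4.59548266]), array([ 1.41634043, -5.99287136])]
```

>>> servo_tool(
  motion=[
    [[0,0,0,0,0,0]],
  ],
)

```text
time: 4.25
ee_pos: [0.5557, -0.0577, 0.148]
tcp_rot: [-179.9, 45.2, 175.2]
wrist_force: [0.4, -0.1, 0.5]
opening: -0.0001
```

```bash
python3 - <<'E'
from plan import *
o,p0,R0=cur();print(p0,o['time'],o['opening'])
A=[]
for n in('side','top'):
    p=shot(n,n+'3');c=proj(p,p0)[0];x,y=int(c[0])-33,int(c[1])-30
    a=cv2.resize(p['color'][y:y+60,x:x+66,::-1],None,fx=6,fy=6,interpolation=cv2.INTER_NEAREST)
    for k in(0,.019):
        q=(proj(p,p0+k*R0[:,2])[0]-[x,y]+.5)*6;cv2.circle(a,tuple(int(v) for v in q),4,(0,255,0),1)
    A.append(a)
cv2.imwrite('pics/c3.png',np.hstack(A))
E
```

```text
[ 0.55565018 -0.05770685  0.14803252] 4.25 -5.2176448024853826e-05
```

View pics/c3.png

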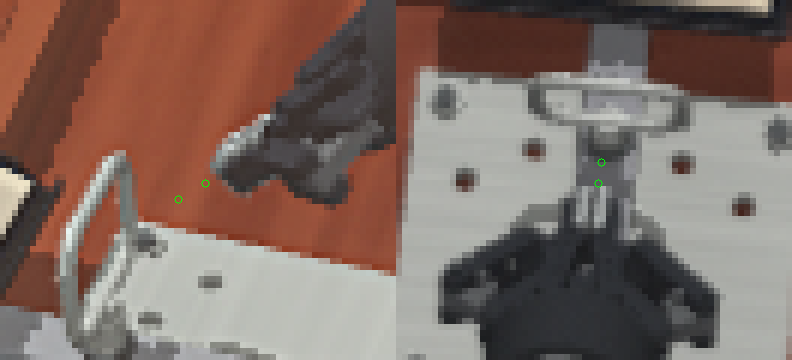

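```bash
python3 - <<'E'
from plan import *
import pickle
o,p,R=cur();print(p,o['time'])
A=[]
for n in ('side','top'):
    c=pickle.load(open(n+'0.pkl','rb'));im=cv2.imread(f'pics/{n}3.png')
    # flange line points, gripper corners 54 mm behind
    u0=proj(c,p-.04*R[:,2])[0];x,y=int(u0[0])-40,int(u0[1])-50
    a=cv2.resize(im[y:y+100,x:x+80],None,fx=5,fy=5,interpolation=cv2.INTER_CUBIC)
    for k in (.019,0,-.054,-.1):
        pts=[np.zeros(3)] if k>=0 else [s*.038*R[:,0]+t*.0425*R[:,1] for s in(-1,1) for t in(-1,1)]+[0*R[:,0]]
        for w in pts:
            q=(proj(c,p+k*R[:,2]+w)[0]-[x,y]+.5)*5;cv2.circle(a,tuple(int(v) for v in q),4,(0,255,0) if k>=0 else (0,255,255) if k>-.08 else (255,0,255),1)
    A.append(a)
cv2.imwrite('pics/c4.png',np.hstack(A))
c=pickle.load(open('side0.pkl','rb'));print(proj(c,[[.174,.522,.215],[.174,.522,.27]]))
E
```

```text
[ 0.55565021 -0.05779555  0.14802487] 4.35
[[430.25477982 470.82027567]
 [434.18145261 455.45208702]]
```

View pics/c4.png

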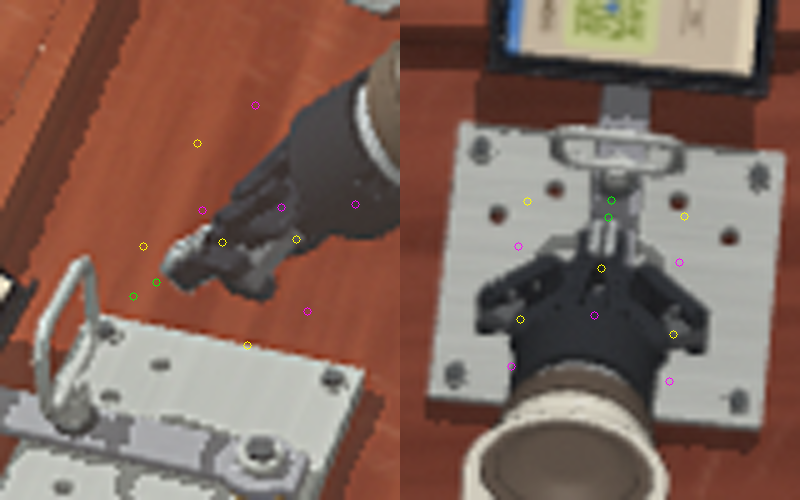

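```bash
python3 - <<'E'
from plan import *
o,p0,R0=cur();print(p0,o['time'])
p1,R1=pose(0,45,.023,.013,0)
[print(r) for r in rows(p0,R0,p1,R1,5)]
E
```

```text
[ 0.55565021 -0.05779555  0.14802487] 4.35
[0.2, 0.1, 12.9, 0.0002, 0.0005, 0.0004]
[0.2, 0.1, 12.9, 0.0002, 0.0005, 0.0004]
[0.2, 0.1, 12.9, 0.0002, 0.0005, 0.0004]
[0.2, 0.1, 12.9, 0.0002, 0.0005, 0.0004]
[0.2, 0.1, 12.9, 0.0002, 0.0005, 0.0004]
```

>>> servo_tool(
  motion=[
    [[0,0,13,0,0,0],[0,0,13,0,0,0],[0,0,13,0,0,0],[0,0,13,0,0,0],[0,0,11,0,0,0]],
  ],
)

```text
time: 4.85
ee_pos: [0.6004, -0.0616, 0.1026]
tcp_rot: [-179.9, 45.1, 175.2]
wrist_force: [-0.9, 0.3, 0.1]
opening: 0.0002
```

>>> servo_tool(
  motion=[
    [[0,0,0,0,0,0],[0,0,0,0,0,0]],
  ],
)

```text
time: 5.05
ee_pos: [0.5997, -0.0615, 0.1026]
tcp_rot: [-179.9, 45.1, 175.2]
wrist_force: [-0.1, -0.2, 0.2]
opening: -0.0001
```

```bash
cat > see.py <<'E'
from plan import *
import sys
tag=sys.argv[1]
o,p,R=cur();print(p,o['tcp_rot'],o['time'],o['wrist_force'],o['q'])
A=[]
for n in ('side','top'):
    c=shot(n,n+tag);im=c['color'][:,:,::-1]
    u0=proj(c,[.6,-.062,.1])[0];x,y=int(u0[0])-35,int(u0[1])-45
    a=cv2.resize(im[y:y+90,x:x+80],None,fx=5,fy=5,interpolation=cv2.INTER_CUBIC)
    for k in (.019,0):
        q=(proj(c,p+k*R[:,2])[0]-[x,y]+.5)*5;cv2.circle(a,tuple(int(v) for v in q),4,(0,255,0),1)
    A.append(a)
cv2.imwrite(f'pics/see{tag}.png',np.hstack(A))
E
python3 see.py 5
```

```text
[ 0.5997277  -0.06153463  0.10255423] [-179.94101322   45.051299    175.23930295] 5.05 [-0.14176252 -0.23258963  0.17508009] [ -6.41186046 -31.99026354 -46.97600261  29.97365823   1.10953844
  -1.16664091]
```

View pics/see5.png

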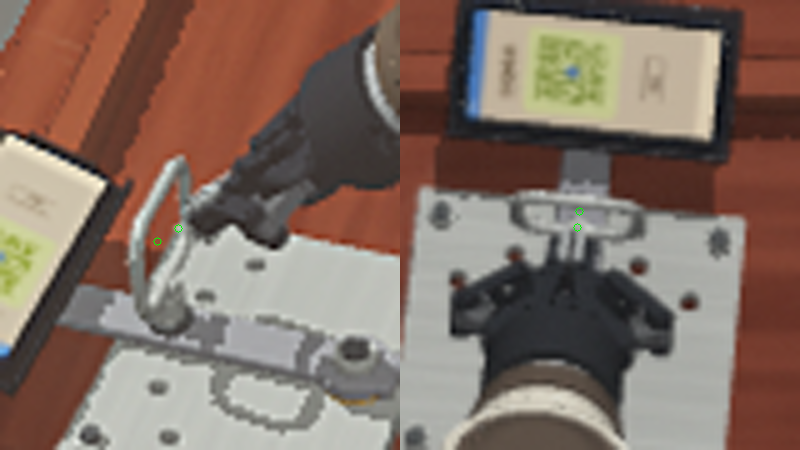

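>>> servo_tool(
  motion=[
    [[0,0,6,0,0,0],[0,0,6,0,0,0],[0,0,6,0,0,0],[0,0,0,0,0,0],[0,0,0,0,0,0]],
  ],
)

```text
time: 5.65
ee_pos: [0.6124, -0.0626, 0.0893]
tcp_rot: [-179.9, 45.0, 175.2]
wrist_force: [0.6, -0.4, 0.7]
opening: 0.0
```

```bash
python3 see.py 6
```

```text
[ 0.61240671 -0.06257224  0.08930756] [-179.94068903   45.02958997  175.24183476] 5.65 [ 0.57899686 -0.41920258  0.73058208] [ -6.35789385 -29.13278544 -46.80075729  27.3124353    1.0723901
  -1.13071915]
```

View pics/see6.png

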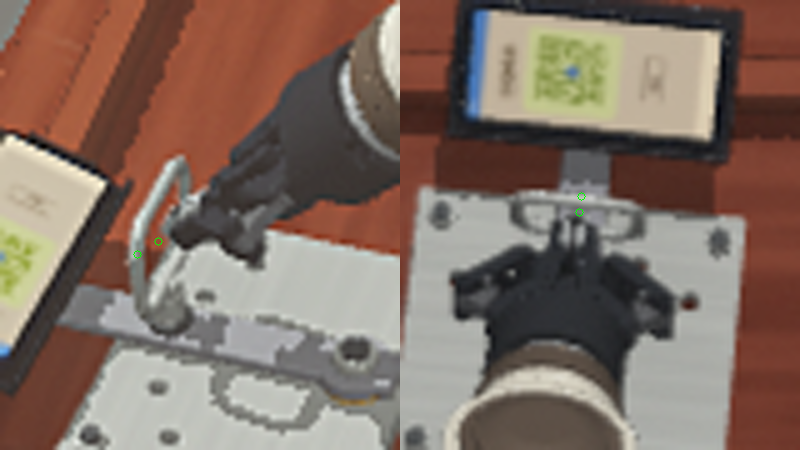

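>>> servo_tool(
  motion=[
    [[-2,0,-2,0,0,0],[-2,0,-2,0,0,0],[-2,0,-2,0,0,0],[0,0,0,0,0,0]],
  ],
)

```text
time: 6.15
ee_pos: [0.6129, -0.0626, 0.0994]
tcp_rot: [-179.9, 45.2, 175.2]
wrist_force: [-0.0, -0.9, 0.4]
opening: -0.0001
```

>>> servo_tool(
  motion=[
    [[-1.5,0,-1.5,0,0,0],[-1.5,0,-1.5,0,0,0],[0,0,0,0,0,0]],
  ],
)

```text
time: 6.45
ee_pos: [0.6125, -0.0626, 0.1027]
tcp_rot: [-179.9, 45.1, 175.2]
wrist_force: [-0.8, 0.1, 0.1]
opening: -0.0003
```

```bash
python3 see.py 7
```

```text
[ 0.61247219 -0.0626026   0.10271619] [-179.93841282   45.07643539  175.24114224] 6.45 [-0.7629106   0.06633852  0.10878954] [ -6.35977994 -29.70471389 -45.6539097   28.98433774   1.07188335
  -1.13063586]
```

View pics/see7.png

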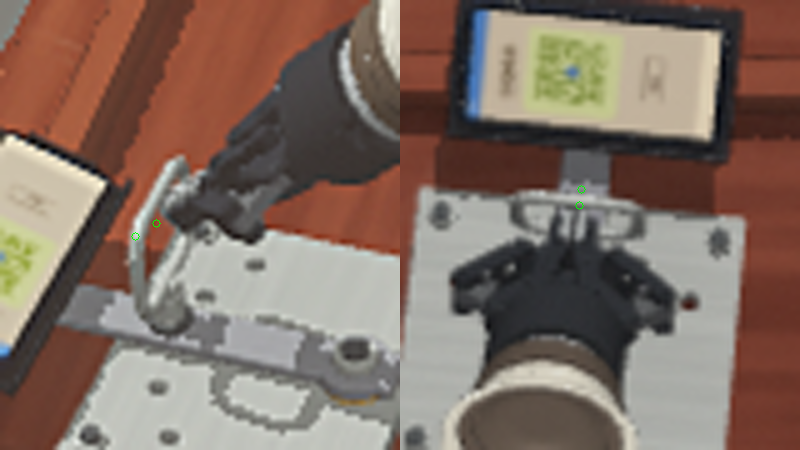

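>>> servo_tool(
  motion=[
    [[0,0,5,0,0,0],[0,0,5,0,0,0],[-1.5,0,-1.5,0,0,0],[0,0,0,0,0,0]],
  ],
)

```text
time: 6.95
ee_pos: [0.6191, -0.0631, 0.0966]
tcp_rot: [-179.9, 45.0, 175.2]
wrist_force: [0.6, 0.1, -4.0]
opening: -0.0002
```

>>> servo_tool(
  motion=[
    [[-1.5,0,-1.5,0,0,0],[0,0,0,0,0,0],[0,0,0,0,0,0]],
  ],
)

```text
time: 7.25
ee_pos: [0.6191, -0.0631, 0.0991]
tcp_rot: [-179.9, 45.0, 175.2]
wrist_force: [-3.7, 0.7, -5.1]
opening: 0.0
```

>>> servo_tool(
  motion=[
    [[-1.5,0,-1.5,0,0,0],[0,0,0,0,0,0],[0,0,0,0,0,0]],
  ],
)

```text
time: 7.55
ee_pos: [0.6192, -0.0631, 0.1015]
tcp_rot: [-179.9, 45.0, 175.2]
wrist_force: [-6.1, 0.8, -3.9]
opening: 0.0002
```

>>> servo_tool(
  motion=[
    [[-1.5,0,-1.5,0,0,0],[0,0,0,0,0,0],[0,0,0,0,0,0]],
  ],
)

```text
time: 7.85
ee_pos: [0.6192, -0.0631, 0.1037]
tcp_rot: [-179.9, 45.0, 175.2]
wrist_force: [-6.2, 0.6, -4.2]
opening: 0.0001
```

```bash
python3 see.py 8
```

```text
[ 0.61922979 -0.0631234   0.10372547] [-179.9424155    45.03341912  175.24151109] 7.85 [-6.24855845  0.58921832 -4.15602033] [ -6.32998456 -28.50909633 -44.7985131   28.6868247    1.05421987
  -1.11068521]
```

View pics/see8.png

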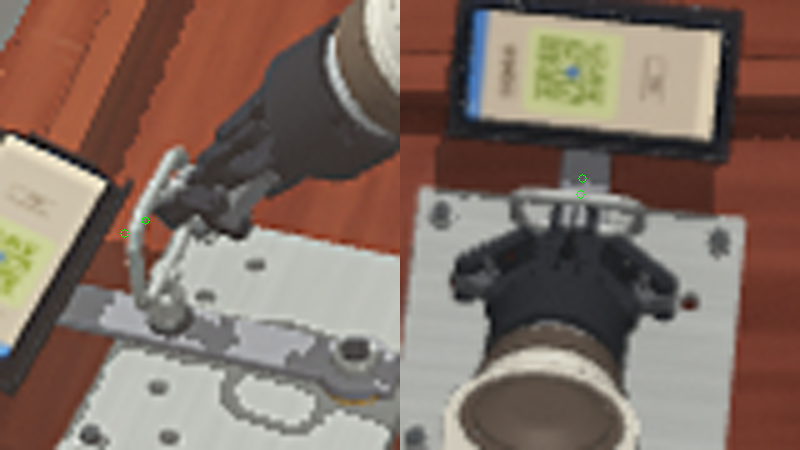

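Firm contact under the bar: about 7.5 N, and the ring top in the side view rose roughly 8 px in the crop. I keep lifting.

>>> servo_tool(
  motion=[
    [[-1.5,0,-1.5,0,0,0],[-1.5,0,-1.5,0,0,0],[0,0,0,0,0,0]],
  ],
)

```text
time: 8.25
ee_pos: [0.6193, -0.0632, 0.1083]
tcp_rot: [-179.9, 45.0, 175.2]
wrist_force: [-6.5, 1.1, -5.5]
opening: -0.0
```

>>> servo_tool(
  motion=[
    [[-1.5,0,-1.5,0,0,0],[-1.5,0,-1.5,0,0,0],[-1,0,-1,0,0,0],[0,0,0,0,0,0],[0,0,0,0,0,0]],
  ],
)

```text
time: 8.75
ee_pos: [0.6192, -0.0632, 0.1136]
tcp_rot: [-179.9, 45.0, 175.2]
wrist_force: [-6.3, 0.1, -5.9]
opening: 0.0001
```

```bash
python3 see.py 9
```

```text
[ 0.61921155 -0.06317512  0.11362547] [-179.94224647   45.02880761  175.23554867] 8.75 [-6.33324945  0.08822337 -5.89718791] [ -6.33416902 -28.86663183 -43.89783142  29.94962691   1.05270386
  -1.10951763]
```

View pics/see9.png

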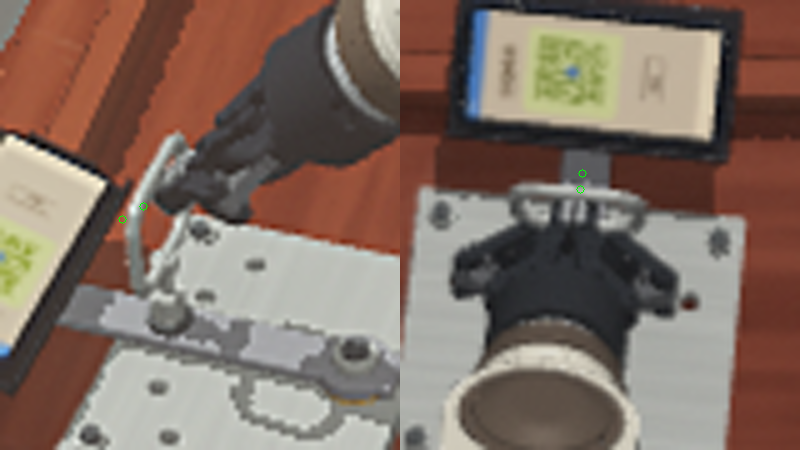

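```bash
cat > sw.py <<'E'
from plan import *
def swing(da,n):
    o,p0,R0=cur();out=[]
    Rz=Ro.from_euler('z',da/n).as_matrix();p,R=p0,R0
    for i in range(n):
        q=np.r_[P,0]+Rz@(p-np.r_[P,0]);out.append([*np.round(R.T@(q-p)*1000,1).tolist(),*np.round(R.T@np.array([0,0,da/n]),4).tolist()]);p=q;R=Rz@R
    return out
E
python3 -c "
from sw import *
[print(r) for r in swing(-.26,10)]"
```

```text
[0.0, -3.2, -0.0, 0.0184, 0.0, 0.0184]
[0.0, -3.2, -0.0, 0.0184, 0.0, 0.0184]
[0.0, -3.2, -0.0, 0.0184, 0.0, 0.0184]
[0.0, -3.2, -0.0, 0.0184, 0.0, 0.0184]
[0.0, -3.2, -0.0, 0.0184, 0.0, 0.0184]
[0.0, -3.2, -0.0, 0.0184, 0.0, 0.0184]
[0.0, -3.2, -0.0, 0.0184, 0.0, 0.0184]
[0.0, -3.2, -0.0, 0.0184, 0.0, 0.0184]
[0.0, -3.2, -0.0, 0.0184, 0.0, 0.0184]
[0.0, -3.2, -0.0, 0.0184, 0.0, 0.0184]
```

>>> servo_tool(
  motion=[
    [[0,-3.2,0,0.0184,0,0.0184],[0,-3.2,0,0.0184,0,0.0184],[0,-3.2,0,0.0184,0,0.0184],[0,0,0,0,0,0]],
  ],
)

```text
time: 9.25
ee_pos: [0.6181, -0.0727, 0.1135]
tcp_rot: [-179.9, 45.0, 170.7]
wrist_force: [-7.4, 0.8, -5.2]
opening: -0.0002
```

```bash
python3 see.py 10
```

```text
[ 0.6180602  -0.07271562  0.11347663] [-179.93438707   45.01893836  170.72463106] 9.25 [-7.41687603  0.80880038 -5.22411067] [ -5.33072762 -28.80409947 -43.85845484  29.99785247  -2.85463726
   2.79072323]
```

View pics/see10.png

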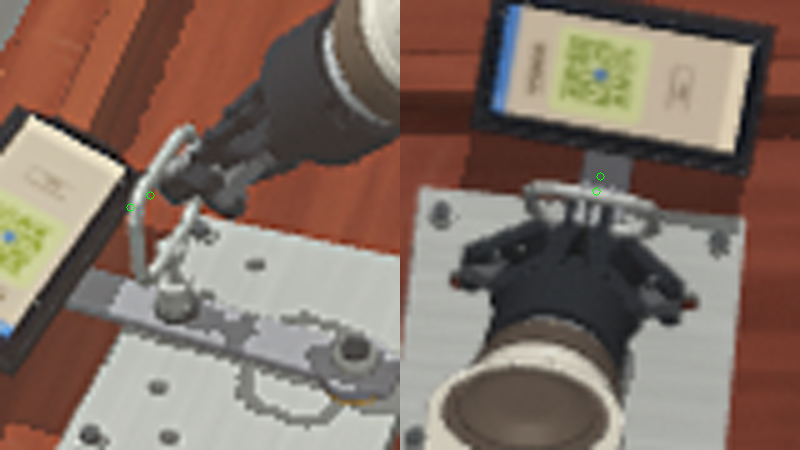

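The arm follows the fingers and the cradle has turned clockwise, so I continue to about −0.27 rad.

>>> servo_tool(
  motion=[
    [[0,-3.2,0,0.0184,0,0.0184],[0,-3.2,0,0.0184,0,0.0184],[0,-3.2,0,0.0184,0,0.0184],[0,-3.2,0,0.0184,0,0.0184],[0,0,0,0,0,0]],
  ],
)

```text
time: 9.85
ee_pos: [0.6154, -0.0851, 0.1132]
tcp_rot: [-179.9, 45.0, 164.8]
wrist_force: [-7.6, 1.9, -4.7]
opening: -0.0003
```

>>> servo_tool(
  motion=[
    [[0,-3.2,0,0.0184,0,0.0184],[0,-3.2,0,0.0184,0,0.0184],[0,-3.2,0,0.0184,0,0.0184],[0,0,0,0,0,0],[0,0,0,0,0,0]],
  ],
)

```text
time: 10.35
ee_pos: [0.6126, -0.0941, 0.1131]
tcp_rot: [-180.0, 45.0, 160.4]
wrist_force: [-8.5, 2.1, -5.8]
opening: 0.0001
```

```bash
python3 see.py 11; python3 - <<'E'
from plan import *
im=cv2.imread('pics/top11.png');p=bot.camera('top')
for a in(0,-.2,-.26,-.3,-.349):
    q=proj(p,[P[0]+.19*np.cos(PSI+a),P[1]+.19*np.sin(PSI+a),.03])[0];print(a,q)
E
```

```text
[ 0.61256723 -0.09408613  0.11309861] [-179.95131955   44.9792152   160.35723959] 10.35 [-8.54922748  2.13020196 -5.81121306] [ -3.10512482 -27.95696992 -43.13371698  31.06416341 -11.65486619
  11.86381715]
0 [304.83769735 194.30081888]
-0.2 [317.06063148 196.66827998]
-0.26 [320.61303288 197.83184259]
-0.3 [322.94070844 198.72082462]
-0.349 [325.74189862 199.93124397]
```

View pics/see11.png

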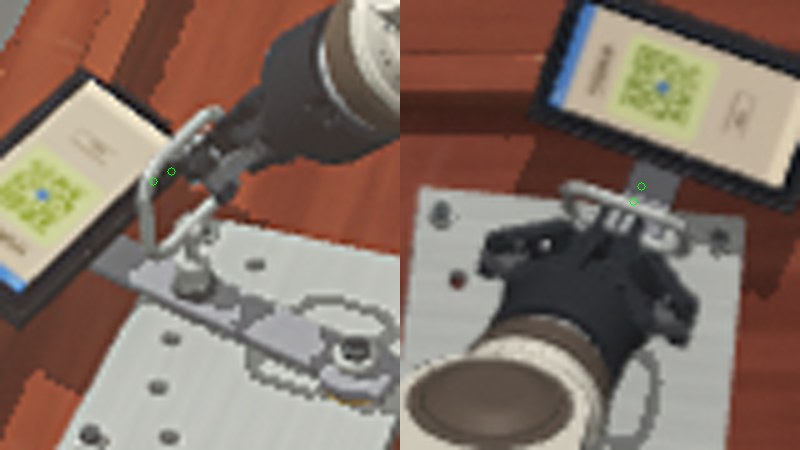

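```bash
cat > ang.py <<'E'
from plan import *
import sys
def find(im):
    # phone green QR centroid
    h=cv2.cvtColor(im,cv2.COLOR_BGR2HSV);m=cv2.inRange(h,(25,70,120),(45,255,255));m[:160]=0;m[215:]=0;m[:,:260]=0;m[:,370:]=0
    M=cv2.moments(m,True);return np.array([M['m10']/M['m00'],M['m01']/M['m00']]),M['m00']
import pickle
p=pickle.load(open('top0.pkl','rb'))
b=[]
for f in sys.argv[1:]:
    u,n=find(cv2.imread(f));X=ray(p,u,.06);v=X[:2]-P;print(f,u,n,np.hypot(*v),np.arctan2(v[1],v[0])-PSI)
E
python3 ang.py pics/top0.png pics/top9.png pics/top10.png pics/top11.png
```

```text
pics/top0.png [300.68067227 185.09243697] 238.0 0.20879449945248402 0.06884430059453057
pics/top9.png [300.84489796 185.15510204] 245.0 0.20861339151848624 0.06645233770522822
pics/top10.png [306.34979424 185.58847737] 243.0 0.2084540457321242 -0.013068787781647509
pics/top11.png [318.86530612 188.13061224] 245.0 0.20826616431675077 -0.1974230422047015
```

>>> servo_tool(
  motion=[
    [[2.5,0,2.5,0,0,0],[2.5,0,2.5,0,0,0],[2.5,0,2.5,0,0,0],[2.5,0,2.5,0,0,0],[0,0,0,0,0,0]],
  ],
)

```text
time: 11.0
ee_pos: [0.6138, -0.0945, 0.1007]
tcp_rot: [180.0, 45.2, 160.3]
wrist_force: [0.4, 0.3, 0.1]
opening: -0.0001
```

>>> servo_tool(
  motion=[
    [[1.5,0,1.5,0,0,0],[1,0,1,0,0,0],[0,0,0,0,0,0]],
  ],
)

```text
time: 11.3
ee_pos: [0.6132, -0.0945, 0.0962]
tcp_rot: [-180.0, 45.1, 160.3]
wrist_force: [-0.4, -0.3, -0.3]
opening: -0.0003
```

```bash
python3 see.py 12; python3 ang.py pics/top12.png; python3 -c "
from sw import *
[print(r) for r in swing(-.12,6)]"
```

```text
[ 0.61322016 -0.09445578  0.09623505] [-179.97268253   45.09543351  160.30884143] 11.3 [-0.37121799 -0.33589287 -0.29585622] [ -3.12537203 -27.28173351 -44.69065556  28.71556292 -11.67733937
  11.86024482]
pics/top12.png [318.86419753 188.06995885] 243.0 0.2084472345457045 -0.19714591184066663
[0.0, -2.5, -0.0, 0.0142, 0.0, 0.0141]
[0.0, -2.5, -0.0, 0.0142, 0.0, 0.0141]
[0.0, -2.5, -0.0, 0.0142, 0.0, 0.0141]
[0.0, -2.5, -0.0, 0.0142, 0.0, 0.0141]
[0.0, -2.5, -0.0, 0.0142, 0.0, 0.0141]
[0.0, -2.5, -0.0, 0.0142, 0.0, 0.0141]
```

View pics/see12.png

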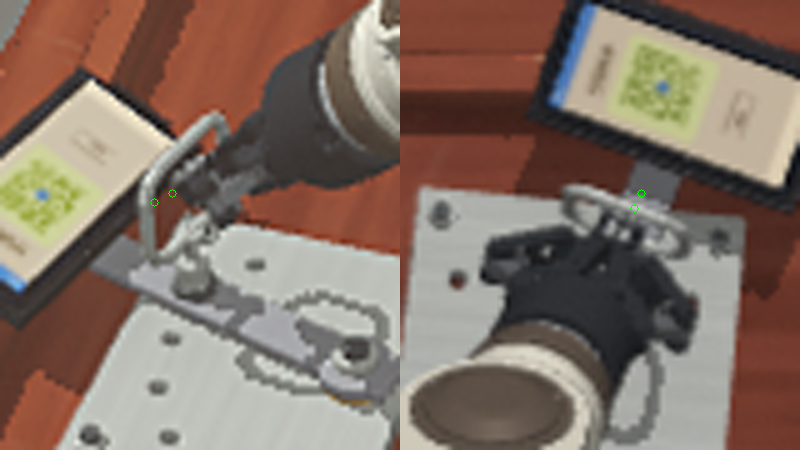

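>>> servo_tool(
  motion=[
    [[0,-3,0,0,0,0],[0,-3,0,0,0,0],[0,-3,0,0,0,0],[0,-2,0,0,0,0],[0,0,0,0,0,0]],
  ],
)

```text
time: 11.9
ee_pos: [0.6094, -0.1052, 0.0963]
tcp_rot: [-180.0, 45.1, 160.3]
wrist_force: [0.7, 1.0, -0.7]
opening: -0.0002
```

>>> servo_tool(
  motion=[
    [[0,-2,0,0,0,0],[0,-2,0,0,0,0],[0,0,0,0,0,0]],
  ],
)

```text
time: 12.2
ee_pos: [0.6081, -0.1088, 0.0962]
tcp_rot: [-180.0, 45.1, 160.3]
wrist_force: [0.1, 1.1, -0.3]
opening: 0.0001
```

```bash
python3 see.py 13; python3 ang.py pics/top13.png
```

```text
[ 0.60805071 -0.10876368  0.09624587] [-179.9672674    45.08745072  160.30359851] 12.2 [ 0.09492215  1.08604195 -0.32577874] [ -5.16036965 -28.06830457 -45.22368865  28.69504999 -10.27072797
  10.37503216]
pics/top13.png [318.87136929 188.15352697] 241.0 0.20820271259658726 -0.19760559564401634
```

View pics/see13.png

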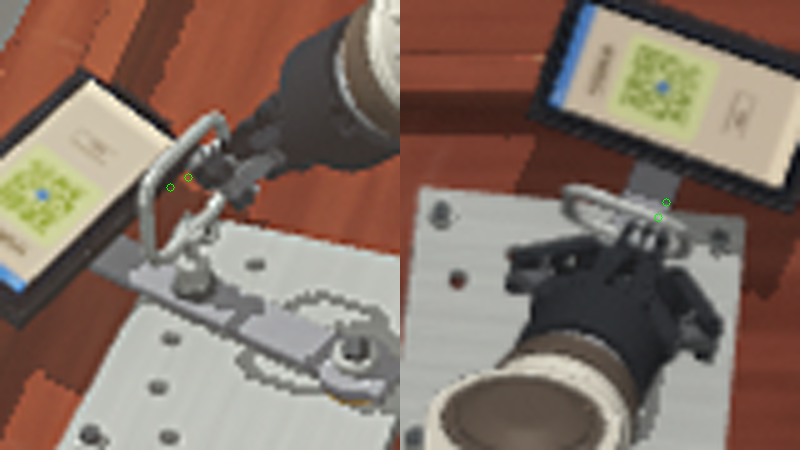

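>>> servo_tool(
  motion=[
    [[0,-2,0,0.012,0,0.012],[0,-2,0,0.012,0,0.012],[0,0,0,0,0,0]],
  ],
)

```text
time: 12.6
ee_pos: [0.6068, -0.1123, 0.0963]
tcp_rot: [-180.0, 45.1, 158.3]
wrist_force: [0.3, 0.1, 0.1]
opening: 0.0
```

>>> servo_tool(
  motion=[
    [[0,-2,0,0.012,0,0.012],[0,-2,0,0.012,0,0.012],[0,0,0,0,0,0]],
  ],
)

```text
time: 12.9
ee_pos: [0.6053, -0.1158, 0.0963]
tcp_rot: [-180.0, 45.1, 156.4]
wrist_force: [0.3, 0.4, 0.2]
opening: 0.0002
```

```bash
python3 see.py 14; python3 ang.py pics/top14.png
```

```text
[ 0.60529804 -0.11581186  0.09625123] [-179.99558395   45.08477187  156.3848546 ] 12.9 [0.31434028 0.40103503 0.17057133] [ -4.24744697 -27.52550362 -44.74444481  29.36544456 -13.58671531
  13.93915508]
pics/top14.png [319.55510204 188.33469388] 245.0 0.20826954361654826 -0.20780128445419513
```

View pics/see14.png

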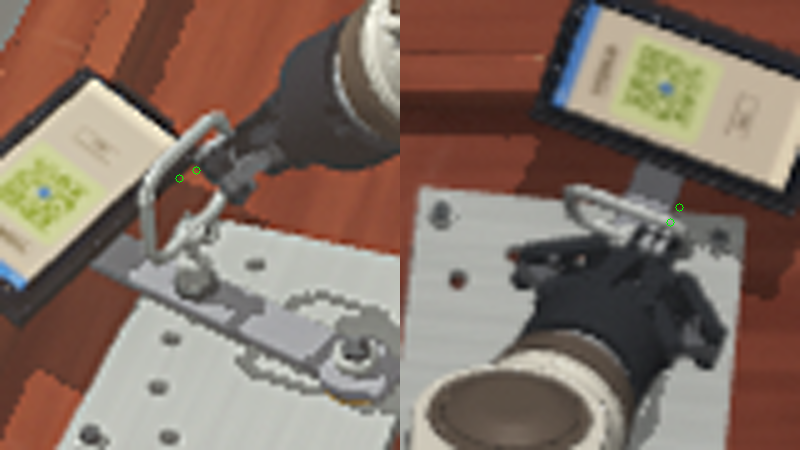

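>>> servo_tool(
  motion=[
    [[0,-1.5,0,0.012,0,0.012],[0,-1.5,0,0.012,0,0.012],[0,-1.5,0,0.012,0,0.012],[0,-1.5,0,0.012,0,0.012],[0,0,0,0,0,0]],
  ],
)

```text
time: 13.5
ee_pos: [0.6018, -0.1215, 0.0948]
tcp_rot: [-179.9, 44.9, 152.5]
wrist_force: [-3.5, 0.9, -3.7]
opening: 0.0001
```

```bash
python3 see.py 15; python3 ang.py pics/top15.png
```

```text
[ 0.60178608 -0.1214722   0.0947592 ] [-179.88393747   44.94823094  152.54036584] 13.5 [-3.51357932  0.89743815 -3.66793321] [ -3.17541228 -26.69307962 -44.11469042  30.317161   -17.00110056
  17.72032722]
pics/top15.png [324.22594142 189.86610879] 239.0 0.2084448986819287 -0.278693710085803
```

>>> servo_tool(
  motion=[
    [[1.5,0,1.5,0,0,0],[1.5,0,1.5,0,0,0],[1,0,1,0,0,0],[0,0,0,0,0,0]],
  ],
)

```text
time: 14.0
ee_pos: [0.6032, -0.1217, 0.0914]
tcp_rot: [180.0, 45.2, 152.5]
wrist_force: [-0.2, 1.0, -0.2]
opening: 0.0001
```

```bash
python3 see.py 16; python3 ang.py pics/top16.png
```

```text
[ 0.6031785  -0.12171195  0.09139394] [179.97838287  45.17781868 152.47527061] 14.0 [-0.24659218  1.0065533  -0.24381492] [ -3.20994394 -26.505806   -44.5267024   29.45231977 -16.96031317
  17.66454884]
pics/top16.png [324.12863071 189.84647303] 241.0 0.20839477700356654 -0.2772864642141245
```

View pics/see16.png

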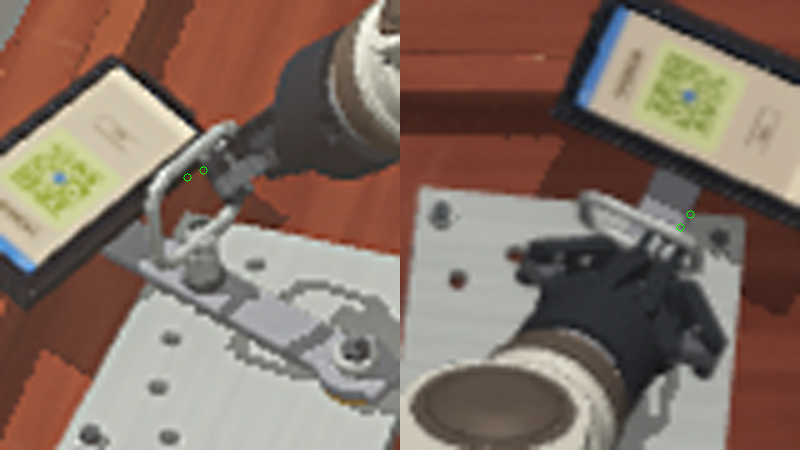

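>>> servo_tool(
  motion=[
    [[1,2,1,0,0,0],[1,2,1,0,0,0],[0,2,0,0,0,0],[0,2,0,0,0,0],[0,0,0,0,0,0]],
  ],
)

```text
time: 14.6
ee_pos: [0.6066, -0.1141, 0.0878]
tcp_rot: [-180.0, 45.1, 152.5]
wrist_force: [0.4, -0.0, 0.8]
opening: 0.0002
```

```bash
python3 see.py 17; python3 ang.py pics/top17.png; python3 - <<'E'
from plan import *
c=bot.camera('side');im=cv2.imread('pics/side17.png')
for k,col in((0,(0,255,0)),(.012,(255,0,255))):
    for a in(-.349,):
        al=PSI+a
        for t in np.linspace(-.026,.026,9):
            X=[P[0]+.11*np.cos(al)-t*np.sin(al),P[1]+.11*np.sin(al)+t*np.cos(al),.127+k]
            q=proj(c,X)[0]
            if t==-.026 and k==0:x,y=int(q[0])-50,int(q[1])-35; big=cv2.resize(im[y:y+75,x:x+100],None,fx=8,fy=8,interpolation=cv2.INTER_CUBIC)
            cv2.circle(big,tuple(int(v) for v in (q-[x,y]+.5)*8),2,col,-1)
cv2.imwrite('pics/r17.png',big)
E
```

```text
[ 0.60657097 -0.11408499  0.08780847] [-179.9866056    45.09298097  152.53958061] 14.6 [ 0.40058097 -0.04938865  0.8202903 ] [ -2.16435232 -25.70912973 -44.33209748  29.17184589 -17.62856323
  18.4524012 ]
pics/top17.png [324.11764706 189.83613445] 238.0 0.2084128493642303 -0.2770835870383478
```

View pics/r17.png

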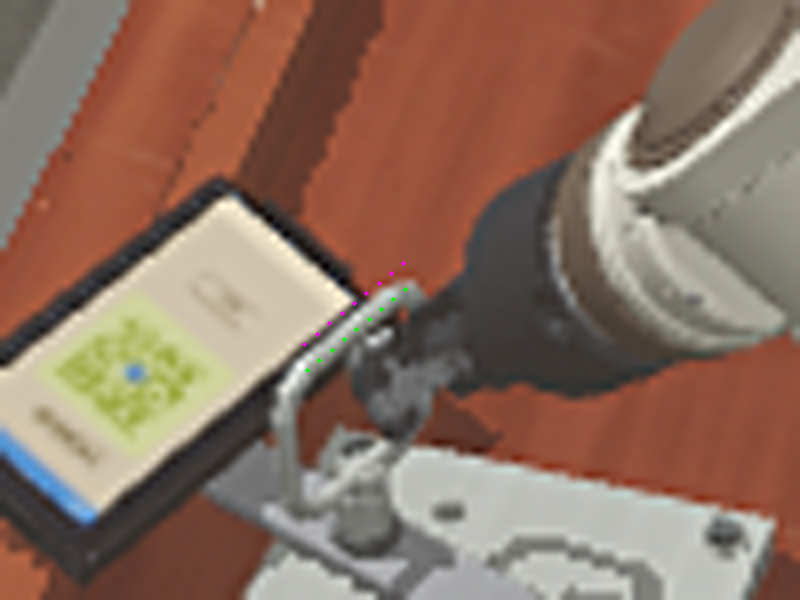

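>>> servo_tool(
  motion=[
    [[3,2,0,0,0,0],[0,2,-5,0,0,0],[0,0,-8,0,0,0],[0,0,-8,0,0,0],[0,0,-8,0,0,0]],
  ],
)

```text
time: 15.25
ee_pos: [0.5878, -0.1001, 0.1071]
tcp_rot: [180.0, 45.1, 152.5]
wrist_force: [0.4, 0.4, -0.3]
opening: 0.0002
```

>>> servo_tool(
  motion=[
    [[0,0,-12,0,0,0],[0,0,-15,0,0,0],[0,0,-15,0,0,0],[0,0,-15,0,0,0],[0,0,0,0,0,0]],
  ],
)

```text
time: 15.75
ee_pos: [0.5525, -0.0812, 0.1492]
tcp_rot: [179.9, 45.3, 152.4]
wrist_force: [1.1, -0.1, 0.2]
opening: -0.0002
```

```bash
python3 see.py 18; python3 ang.py pics/top18.png
```

```text
[ 0.5524683  -0.08119681  0.14922302] [179.85638183  45.28254847 152.44692123] 15.75 [ 1.08389043 -0.12196286  0.16085659] [  2.68507991 -36.74177712 -43.71360403  41.86507443 -20.83517365
  22.27964644]
pics/top18.png [324.13636364 189.80991736] 242.0 0.2085099751795681 -0.2771918131321557
```

View pics/see18.png

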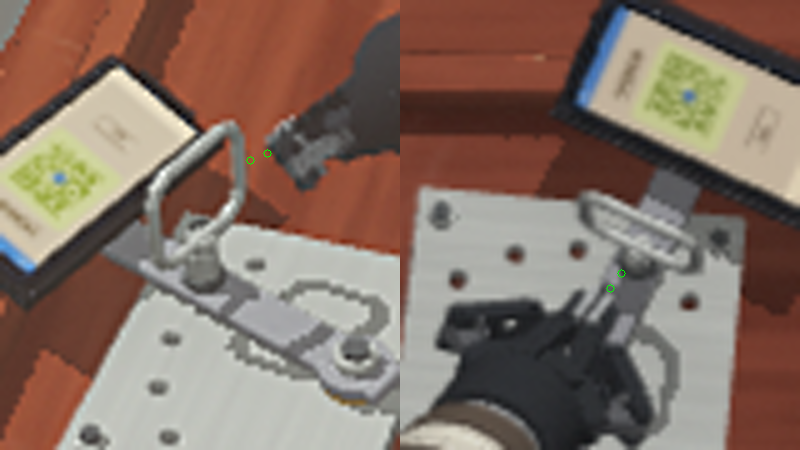

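>>> servo_tool(
  motion=[
    [[-7,0,-7,0,0,0],[-7,0,-7,0,0,0],[-7,0,-7,0,0,0],[0,0,0,0,0,0],[0,0,0,0,0,0]],
  ],
)

```text
time: 16.35
ee_pos: [0.5525, -0.0818, 0.1764]
tcp_rot: [180.0, 45.1, 152.5]
wrist_force: [0.3, 0.2, 0.3]
opening: -0.0
```

```bash
python3 see.py 19; python3 ang.py pics/top19.png; python3 - <<'E'
import cv2
from h import *
c=bot.camera('side'); 
PSI=-.086;P=[.498,-.0525];al=PSI-.349
im=cv2.imread('pics/side19.png')
x,y=250,200;big=cv2.resize(im[y:y+75,x:x+100],None,fx=8,fy=8,interpolation=cv2.INTER_CUBIC)
for k,col in((0,(0,255,0)),(.012,(255,0,255))):
    for t in np.linspace(-.026,.026,9):
        q=proj(c,[P[0]+.11*np.cos(al)-t*np.sin(al),P[1]+.11*np.sin(al)+t*np.cos(al),.127+k])[0]
        cv2.circle(big,tuple(int(v) for v in (q-[x,y]+.5)*8),2,col,-1)
cv2.imwrite('pics/r19.png',big)
a=cv2.imread('pics/top0.png').astype(int);b=cv2.imread('pics/top19.png').astype(int)
d=(abs(a-b).sum(2)>90).astype(np.uint8);n,l,s,_=cv2.connectedComponentsWithStats(d)
print([list(q) for q in s[1:] if q[4]>12])
E
```

```text
[ 0.55247284 -0.0817709   0.17640731] [179.99678374  45.10550393 152.50229672] 16.35 [0.3335302  0.21389774 0.31131467] [  2.6151009  -36.66092462 -40.56695869  45.12713578 -20.81565877
  22.26131269]
pics/top19.png [324.09917355 189.76859504] 242.0 0.20858965748796612 -0.2764712809616964
[[np.int32(276), np.int32(169), np.int32(44), np.int32(30), np.int32(803)], [np.int32(327), np.int32(173), np.int32(8), np.int32(4), np.int32(18)], [np.int32(316), np.int32(176), np.int32(44), np.int32(42), np.int32(930)], [np.int32(310), np.int32(181), np.int32(5), np.int32(9), np.int32(20)], [np.int32(276), np.int32(198), np.int32(23), np.int32(3), np.int32(31)], [np.int32(0), np.int32(201), np.int32(337), np.int32(279), np.int32(20836)], [np.int32(264), np.int32(265), np.int32(12), np.int32(4), np.int32(27)], [np.int32(290), np.int32(319), np.int32(7), np.int32(13), np.int32(41)], [np.int32(0), np.int32(334), np.int32(14), np.int32(11), np.int32(86)], [np.int32(23), np.int32(345), np.int32(42), np.int32(16), np.int32(252)], [np.int32(0), np.int32(402), np.int32(60), np.int32(24), np.int32(210)], [np.int32(58), np.int32(428), np.int32(95), np.int32(34), np.int32(413)], [np.int32(198), np.int32(472), np.int32(18), np.int32(8), np.int32(92)]]
```

View pics/r19.png

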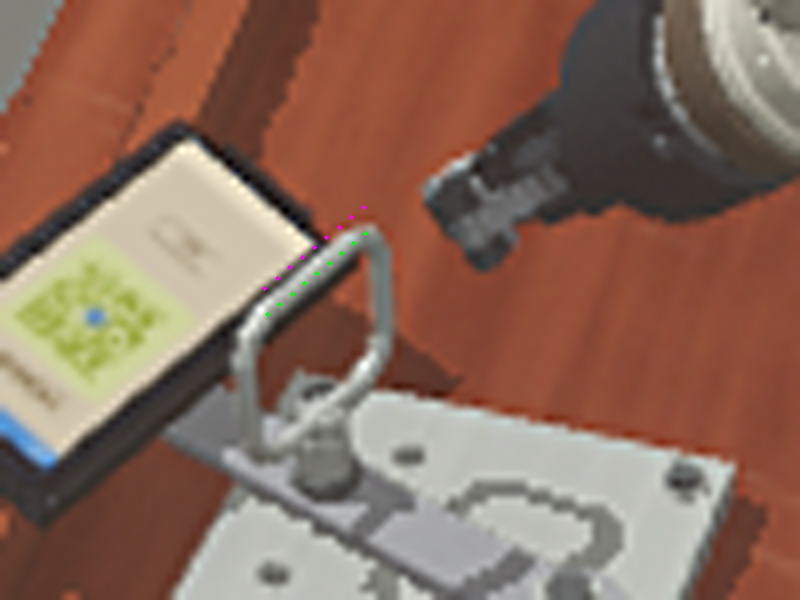

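View pics/top19.png

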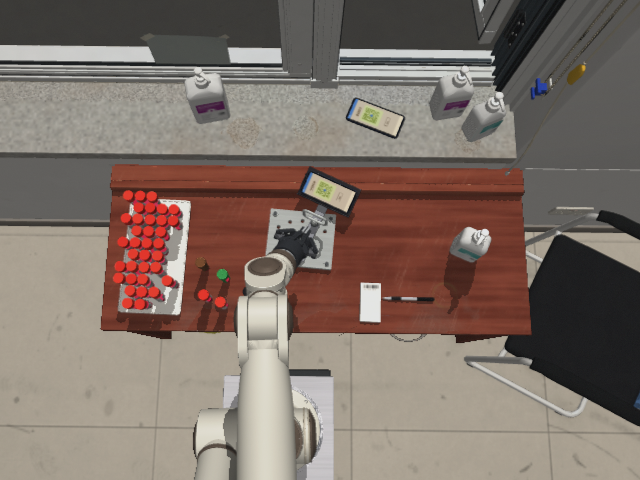

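The ring sits on the home line, the arm is at about −0.345 rad, and the bottle (470,245), tubes (204,295)/(220,302), pad and pen are unchanged. The gripper is clear, so I hand in.

```bash
python3 -c "
from workcell import bot
print(bot.job_done())"
```

```text
the job is handed in; nothing more can be done
None
```

The pin is now home in the next hole on the pump bottle's side (the plate's −y side), and the job was handed in at about 16.4 s of the 48 s allowed.

**What I did:** I tilted the closed fingers 45°, put them through the ring and lifted the pin about 17 mm. I swung the arm to −0.27 rad and lowered the pin onto the plate. I then pushed the ring's side post until the pin snapped in, backed off and withdrew. Readings at the wrist stayed at about 11 N or less throughout.

**Last checks:**
- **Arm angle:** about −0.345 rad from the top camera, against −0.349 wanted. It did not change when I backed the fingers off sideways, so it is locked.
- **Pin:** the ring's top bar lies on the projected home height in the side view, not on the line 12 mm higher.
- **Robot:** the wrist reads no contact force.
- **Loose things:** comparing the top pictures before and after shows no change at the bottle, the two red-capped tubes, the pen or the pad. The robot's arm now hides the black look-alike tube in that view.

**One disagreement:** in the pictures the fingertips look 20–30 mm farther back than the stated tool geometry. I went in deeper, guided by the images and the contact force, and did not resolve the cause.

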